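# Put the sampling kit back in its holders

## Task

Put each piece of the sampling kit into its own holder: the green culture flask into the large round green holder, the white-lidded jar into the round blue one, the amber dropper bottle into the small round orange one, and the flat clear slide box lengthwise into the oblong dark tray. Each must end standing (the slide box lying) flat on the floor of its holder, inside the rim and well centred; never tip the flask, jar or bottle on the way. Leave the small black-capped vial standing where it is.

Things in the scene. Friction and masses are not known exactly. Their poses are not given: they have to be found in the camera images.
- flask_mid (a point): Conical flask of green culture with a cream foam stopper, standing upright, 123 mm high, base 72 mm across, narrowing to a neck and stopper about 32 mm across over the top 25 mm: grip it there. 190 g, more or less. The point is on its axis, half-way up, 61.5 mm above its base; z up along the axis.
- jar_mid (a point): Clear sample jar with a ribbed white screw lid (fixed shut), 57 mm high, 54 mm across the lid (the top 17 mm) and 52 mm across the body. The point is on its axis, half-way up, 28.5 mm above its base; z up.
- dropper_mid (a point): Amber glass dropper bottle with a black dropper cap, 102 mm high: body 33 mm across up to 62 mm, black collar 24 mm across from 62 to 77 mm, rubber bulb 13 mm across above. Grip the body or the collar. The point is on its axis, half-way up, 51 mm above its base; z up.
- slide_box_mid (a point): Flat clear box for microscope slides, lid shut, 36 x 78 x 23 mm, lying flat; its walls, where it is gripped, are 32 mm apart. The point is its centre, 11.5 mm above its underside; x across the short way, y along the 78 mm length, z up.
- flask_holder_floor (a point): Large round green holder, a low-rimmed dish 94 mm outside, 88 mm inside. Fixed on the bench. The point is the centre of its floor, 3 mm above the bench; the rim stands 5 mm above the floor (8 mm above the bench), wall 3 mm.
- jar_holder_floor (a point): Middle-sized round blue holder, a low-rimmed dish 74 mm outside, 68 mm inside. Fixed on the bench. The point is the centre of its floor, 3 mm above the bench; the rim stands 5 mm above the floor (8 mm above the bench), wall 3 mm.
- dropper_holder_floor (a point): Small round orange holder, a low-rimmed dish 55 mm outside, 49 mm inside. Fixed on the bench. The point is the centre of its floor, 3 mm above the bench; the rim stands 5 mm above the floor (8 mm above the bench), wall 3 mm.
- box_holder_floor (a point): Oblong dark steel tray, 58 x 100 mm outside, 52 x 94 mm inside. x across the short way, y along the length. Fixed on the bench. The point is the centre of its floor, 3 mm above the bench; the rim stands 5 mm above the floor (8 mm above the bench), wall 3 mm.
- vial_mid (a point): Small glass vial with a black cap, 19 mm across, 54 mm high, standing loose on the bench: a bystander to be left alone. The point is on its axis, half-way up.
Things that resemble listed ones, but are neither listed nor needed, are in the scene too. Leave any purple look-alike of the part that bears dropper_mid alone.

How it is judged:
By the outcome, as a careful person would: the job done as asked, in the order asked, and still so for the second after the job is handed in, with the robot touching nothing.
It also fails if it takes over 104 s, if anything falls off the work surface, if the arm or the gripper's body presses on something with over 40 N, if the wrist force passes 120 N, or if a joint passes its speed limit or range.

## Robot

A 6-joint arm with a two-finger parallel gripper is mounted at the origin on a cart in front of the work surface, level with it; the furniture and walls round the work are solid. World frame = base frame: x ahead of the robot, y to its left, z up, the work surface at z = 0. Lengths are in mm, angles in rad, forces in N, time in s.
With the tool pointing down it reaches from about 300 to 775 mm from the base axis. Payload 14.6 kg.
Tool frame: the origin (TCP) lies at the very end of the fingers, on their centre line; the grasp point (between the pads) lies 19 mm behind it (grip_point_offset is the distance from the TCP to the grasp point, in mm); z points along the fingers, y is the line along which they close (so a half turn about z gives the same grasp; the last joint's range is limited). The gripper opens to 94 mm and grips with 3 to 60 N. Pads are 16 mm wide; open, the fingers measure 119 mm over their backs; the gripper's body (75 mm by 177 mm) begins 78 mm behind the grasp point.
Start: joints at [-1.191, 0.3, 1.521, -0, 1.321, -0.067], TCP at [237.637, -496.002, 205.446] pointing down, gripper open.
Joint ranges: [-3.03, 3.03], [-0.79, 2.21], [0.23, 2.52], [-1.04, 4.18], [0, 3.07], [-2.55, 2.55]. Speed limits (rad/s): [2.22, 2.22, 2.57, 3.14, 3.14, 3.14].

## Interface

Orientations are given as [roll, pitch, yaw] about the fixed x, y, z axes, in that order (R = Rz(yaw) Ry(pitch) Rx(roll)).
In Python, from cell import read_state, camera, camera_info, sign_off, grip_point_offset gives the robot as it stands.
- The arm moves only by the shell command python3 -m handwheel 'ROWS' [FORCE]. ROWS is text: rows parted by semicolons, each of 5 numbers parted by spaces: the shift along the world's x, y, z in units of 40 mm (1.0 is 40 mm), then the turn about the world's z in units of 5 degrees (1.0 is 5 degrees), then the closure, from 0 (fully open) to 1 (shut). In form: dx dy dz yaw gripper; .... A call has 1 to 12 rows; each row shifts and turns the commanded pose from where the row before left it; what a row does not reach is not made up. A row lasts 1/12 s, in which the tool goes at most 41.7 mm and 7.16 degrees, less where a joint would pass 70% of its speed; a pose out of reach is approached as far as the arm can. A call is refused whole if a number of a shift passes 1 or a number of a turn 1, either way. A call with a gripper value outside its range is refused whole. The fingers move at their own pace and stop on an object; FORCE is the grip in N (left out, the last holds). Time passes only in rows, so rows that do not move let the fingers close. It gives the time, the measured TCP pose, the force, the opening and the grip force at its end, in the units of the state.
- read_state(): the state, without advancing time (a new reading comes with each control period).
- camera(name): name is "scene" or "top" or "wrist"; returns (picture, depth): 420x560x3 uint8, red, green, blue; 420x560 float32, mm along the optical axis (not along the pixel's ray), 0 where there is no reading.
- camera_info(name): a dict with "intrinsics" (3x3 intrinsics, pixels), "world_from_camera" (4x4, takes a point from camera to world coordinates). Camera axes: x right, y down, z forward; pixel columns grow to the right and rows downward; lengths in mm; the calibration is good to about 2 mm. A picture is of the moment at which its call begins: read the wrist's pose just before it. camera_info takes no time and is no camera call; for the wrist camera it gives the pose at the moment of the call.
- sign_off(): hands the job in; it is judged then, once.
The state is a dict: "clock": time; "joints": joint angles; "qd": joint speeds; "effort": joint torques, N m; "eef_pos": TCP position; "eef_rot": TCP orientation; "wrist_force": force on the tool from outside, world axes, zero at the start; "moment": the same for the moment, N m; "finger_gap": finger opening in mm; "finger_force": force on a finger pad.
Only numpy, scipy, OpenCV 4.12 (cv2) and the standard library are available. Lean on these libraries where they do the work, as an engineer would, in place of code of your own. Each camera call takes 0.05 s, during which the arm holds its last target. There are 200 camera calls.

## Working session

There is one attempt and no reset: what is moved stays moved. The work goes in short steps, Python scripts to look and compute and a shell command to move; the robot and the scene stay as the last step left them, time stands still between calls to the robot, and variables do not carry over. Pictures are saved under pics/ and viewed, at most 14 in all, crops included, and the job is handed in when it is done.

```bash
mkdir -p pics; ls; python3 - <<'E'
from cell import *
import cv2,numpy as np
for n in ["top","scene"]:
    p,d=camera(n); cv2.imwrite(f"pics/{n}0.png",cv2.resize(p[:,:,::-1],(800,600),interpolation=cv2.INTER_CUBIC)); np.savez(f"{n}0.npz",p=p,d=d)
    i=camera_info(n);print(n,i["intrinsics"],np.round(i["world_from_camera"],3))
s=read_state();print(s);print(grip_point_offset)
E
```

```text
pics
top [[522.99794505   0.         268.33395123]
 [  0.         522.99794505 209.06262819]
 [  0.           0.           1.        ]] [[ 2.100000e-02 -9.920000e-01  1.280000e-01  2.862570e+02]
 [-1.000000e+00 -2.000000e-02  1.200000e-02 -1.285590e+02]
 [-1.000000e-02 -1.280000e-01 -9.920000e-01  1.274704e+03]
 [ 0.000000e+00  0.000000e+00  0.000000e+00  1.000000e+00]]
scene [[536.51513      0.         285.59204954]
 [  0.         536.51513    207.21484087]
 [  0.           0.           1.        ]] [[ 8.840000e-01 -2.380000e-01  4.030000e-01 -3.578000e+01]
 [-4.680000e-01 -4.580000e-01  7.560000e-01 -1.068565e+03]
 [ 5.000000e-03 -8.560000e-01 -5.160000e-01  7.201000e+02]
 [ 0.000000e+00  0.000000e+00  0.000000e+00  1.000000e+00]]
{'clock': 0.1, 'joints': array([-1.19057331e+00,  3.00396398e-01,  1.52150928e+00,  2.23882641e-05,
        1.32071517e+00, -6.66150893e-02]), 'qd': array([-0.00134245, -0.00269225, -0.00195414, -0.00140691,  0.00103958,
        0.00057051]), 'effort': array([ 1.43146904e-04, -5.32646692e+01, -3.53282082e+01,  7.09360954e-02,
        2.35112978e-02, -4.26001020e-05]), 'eef_pos': array([ 237.57153053, -495.78302447,  204.95768486]), 'eef_rot': array([-3.14056818e+00, -9.00806574e-05,  4.46832512e-01]), 'wrist_force': array([-0.00403105, -0.02772374, -0.33561998]), 'moment': array([-0.00734376,  0.06253647, -0.06735065]), 'finger_force': 0.0, 'finger_gap': 94.18252863588961}
18.8
```

View pics/top0.png

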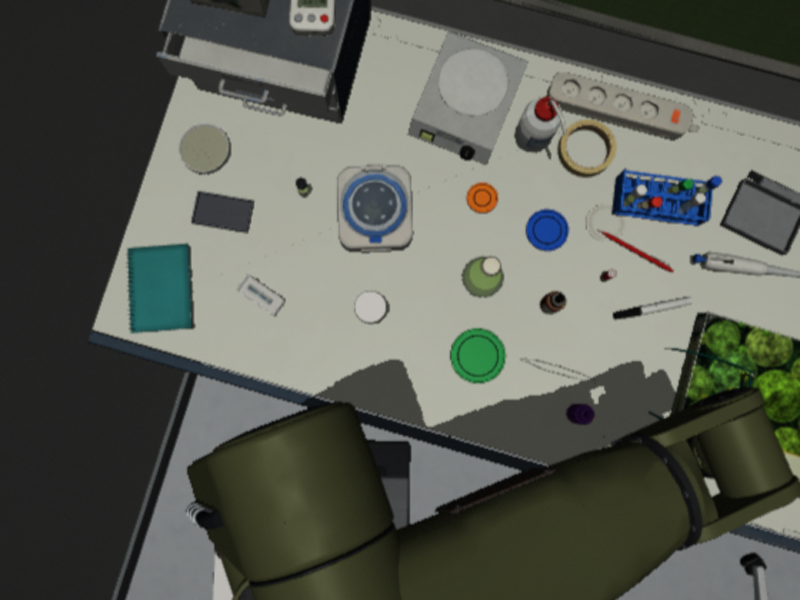

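View pics/scene0.png

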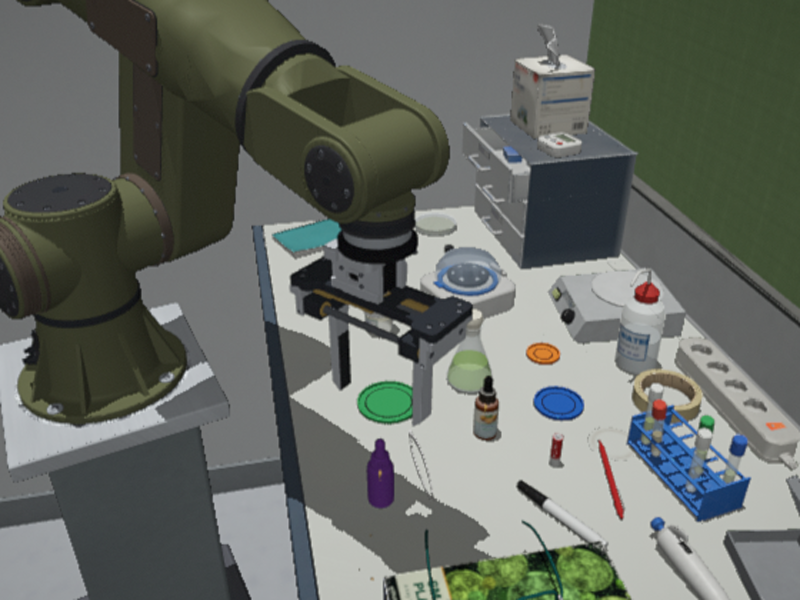

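Top view (800×600 px): flask (483,275), stopper (491,266). Jar with white lid (371,307); the round disc (204,148) and the balance pan are rivals. Amber dropper (553,301), with the purple look-alike (580,413). Slide box (261,295). Tray (222,211), with the grey tray (765,213) as a rival. Holders: green (478,355), blue (547,230), orange (482,198). Black-capped vial (303,186), with a red-capped one (608,275) as a rival.

```bash
cat > h.py <<'E'
import numpy as np,cv2
from cell import *
def cloud(d,i):
    K=i["intrinsics"];v,u=np.indices(d.shape)
    P=np.stack([(u-K[0,2])*d/K[0,0],(v-K[1,2])*d/K[1,1],d],-1)
    T=i["world_from_camera"];return P@T[:3,:3].T+T[:3,3]
def onplane(u,v,z,i):
    K=i["intrinsics"];T=i["world_from_camera"]
    r=T[:3,:3]@np.array([(u-K[0,2])/K[0,0],(v-K[1,2])/K[1,1],1]);return T[:3,3]+r*(z-T[2,3])/r[2]
E
python3 - <<'E'
from h import *
f=np.load("top0.npz");p,d=f["p"],f["d"];i=camera_info("top");W=cloud(d,i)
for n,u,v,z in [("flask",491,266,123),("jar",371,307,57),("drop",558,297,102),("box",261,295,23),("tray",222,211,3),("green",478,355,3),("blue",547,230,3),("orange",482,198,3),("vial",304,184,54)]:
    a,b=u*.7,v*.7;w=onplane(a,b,z,i);print(n,np.round(w,0),"depthpt",np.round(W[int(b),int(a)],0), "r",round(np.hypot(*w[:2])))
def band(n,c,r,z0,z1):
    m=(np.hypot(W[...,0]-c[0],W[...,1]-c[1])<r)&(W[...,2]>z0)&(W[...,2]<z1)&(d>0);q=W[m].astype(np.float32)
    print(n,len(q),"minrect",cv2.minAreaRect(q[:,:2]),"circ",cv2.minEnclosingCircle(q[:,:2]),"medz",np.median(q[:,2]))
for n,u,v,z,r,z0,z1 in [("flask",491,266,123,40,112,135),("jar",371,307,57,45,48,66),("drop",558,297,102,30,85,112),("box",261,295,23,55,15,30),("vial",304,184,54,20,45,62)]:
    band(n,onplane(u*.7,v*.7,z,i),r,z0,z1)
hsv=cv2.cvtColor(p,cv2.COLOR_RGB2HSV)
for n,u,v in [("green",478,355),("blue",547,230),("orange",482,198),("tray",222,211)]:
    a,b=int(u*.7),int(v*.7);ff=np.zeros((422,562),np.uint8)
    h0=hsv[b,a].astype(int);m=((abs(hsv[...,0].astype(int)-h0[0])<10)&(hsv[...,1]>120)) if n!="tray" else (hsv[...,2]<130)
    _,l=cv2.connectedComponents(m.astype(np.uint8));ys,xs=np.where(l==l[b,a])
    q=np.array([onplane(x,y,6,i)[:2] for x,y in zip(xs,ys)],np.float32)
    print(n,len(q),cv2.minAreaRect(q),cv2.minEnclosingCircle(q))
c=np.hstack([cv2.resize(p[100:240,110:290,::-1],(400,311)),cv2.resize(p[100:240,300:480,::-1],(400,311))]);cv2.imwrite("pics/crop1.png",c)
E
```

```text
flask [ 490. -281.  123.] depthpt [ 491. -280.  121.] r 565
jar [430. -94.  57.] depthpt [432. -92.  57.] r 440
drop [ 446. -390.  102.] depthpt [ 450. -391.   90.] r 592
box [450.  94.  23.] depthpt [452.  96.  21.] r 460
tray [599. 172.   3.] depthpt [601. 173.   5.] r 624
green [ 357. -276.    3.] depthpt [ 359. -274.    2.] r 451
blue [ 576. -394.    3.] depthpt [ 577. -393.   -1.] r 698
orange [ 631. -281.    3.] depthpt [ 634. -281.   -1.] r 691
vial [636.  24.  54.] depthpt [639.  27.  50.] r 636Traceback (most recent call last):
  File "<stdin>", line 9, in <module>
  File "<stdin>", line 7, in band
cv2.error: OpenCV(4.12.0) /io/opencv/modules/imgproc/src/convhull.cpp:143: error: (-215:Assertion failed) total >= 0 && (depth == CV_32F || depth == CV_32S) in function 'convexHull'
```

```bash

python3 - <<'E'
from h import *
f=np.load("top0.npz");p,d=f["p"],f["d"];i=camera_info("top");W=cloud(d,i)
R=lambda x:[np.round(t,1).tolist() for t in x]
def band(n,c,r,z0,z1):
    m=(np.hypot(W[...,0]-c[0],W[...,1]-c[1])<r)&(W[...,2]>z0)&(W[...,2]<z1)&(d>0);q=np.ascontiguousarray(W[m][:,:2].astype(np.float32))
    print(n,len(q),R(cv2.minAreaRect(q)),"circ",R(cv2.minEnclosingCircle(q)),"medz",np.median(W[m][:,2]))
for n,u,v,z,r,z0,z1 in [("flask",491,266,123,40,112,135),("jar",371,307,57,45,48,66),("drop",558,297,102,30,85,112),("box",261,295,23,55,15,30),("vial",304,184,54,20,45,62)]:
    band(n,onplane(u*.7,v*.7,z,i),r,z0,z1)
hsv=cv2.cvtColor(p,cv2.COLOR_RGB2HSV)
for n,u,v in [("green",478,355),("blue",547,230),("orange",482,198),("tray",222,211)]:
    a,b=int(u*.7),int(v*.7)
    h0=hsv[b,a].astype(int);m=((abs(hsv[...,0].astype(int)-h0[0])<10)&(hsv[...,1]>120)) if n!="tray" else (hsv[...,2]<130)
    _,l=cv2.connectedComponents(m.astype(np.uint8));ys,xs=np.where(l==l[b,a])
    q=np.array([onplane(x,y,6,i)[:2] for x,y in zip(xs,ys)],np.float32)
    print(n,len(q),R(cv2.minAreaRect(q)),R(cv2.minEnclosingCircle(q)))
c=np.hstack([cv2.resize(p[100:240,110:290,::-1],(400,311)),cv2.resize(p[100:240,300:480,::-1],(400,311))]);cv2.imwrite("pics/crop1.png",c)
E
```

```text
flask 157 [[490.4, -282.0], [29.3, 30.3], 89.8] circ [[490.7, -281.7], 16.2] medz 119.67684800834513
jar 406 [[430.0, -91.9], [51.7, 52.3], 71.2] circ [[429.8, -91.9], 26.8] medz 56.09228452107607
drop 32 [[445.6, -395.3], [12.5, 11.6], 86.7] circ [[446.0, -395.8], 6.8] medz 96.90888827068977
box 431 [[450.9, 97.4], [79.4, 33.5], 57.9] circ [[450.5, 97.4], 41.4] medz 22.23872979368366
vial 55 [[637.3, 29.4], [18.0, 17.5], 19.2] circ [[637.5, 28.7], 10.1] medz 52.506454260439796
green 1109 [[357.5, -273.8], [89.9, 87.9], 45.6] [[357.4, -274.3], 45.6]
blue 655 [[577.0, -392.5], [68.1, 71.7], 1.1] [[577.1, -392.8], 36.2]
orange 364 [[632.0, -281.1], [51.1, 52.3], 1.1] [[631.9, -280.4], 27.0]
tray 979 [[597.5, 171.0], [103.6, 60.4], 80.9] [[598.0, 171.3], 57.2]
```

View pics/crop1.png

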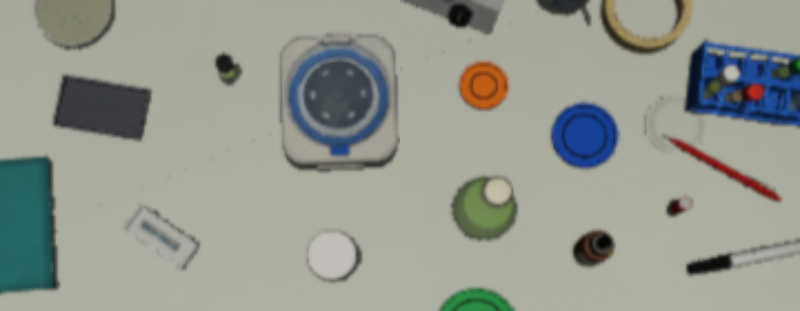

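Crop shows black-capped vial (227,68), white jar (332,255), amber dropper (593,247), box (162,237) and dark tray (102,107). All sizes match the descriptions. Setting out for the flask.

```bash
python3 -m handwheel '.7 .6 0 0 0;.7 .6 0 0 0;.7 .6 0 0 0;.7 .6 0 0 0;.7 .6 0 0 0;.7 .6 0 0 0;.7 .6 0 0 0;.7 .6 0 0 0;.7 .6 0 0 0;0 0 0 0 0;0 0 0 0 0' 20
python3 - <<'E'
from h import *
s=read_state();print(s["eef_pos"],s["eef_rot"],"to flask",(np.array([490.5,-282,98])-s["eef_pos"])/40)
i=camera_info("wrist");p,d=camera("wrist");cv2.imwrite("pics/w1.png",p[:,:,::-1])
W=cloud(d,i)
def band(n,c,r,z0,z1):
    m=(np.hypot(W[...,0]-c[0],W[...,1]-c[1])<r)&(W[...,2]>z0)&(W[...,2]<z1)&(d>0);q=np.ascontiguousarray(W[m][:,:2].astype(np.float32))
    if len(q)>5: print(n,len(q),cv2.minEnclosingCircle(q),W[m][:,2].max())
band("stopper",(490,-282),30,112,135)
f=np.load("top0.npz");d=f["d"];W=cloud(d,camera_info("top"))
for n,u,v in [("water",540,118),("watercap",545,105),("balance",440,120),("pan",472,80),("centri",375,205),("knob",467,152)]: print(n,np.round(W[int(v*.7),int(u*.7)]))
E
```

```text
clock: 1.02
eef_pos: [490.4, -278.7, 204.9]
eef_rot: [-3.141, 0.001, 0.45]
wrist_force: [-0.5, 0.1, 0.1]
finger_gap: 94.2
finger_force: 0.0
[ 490.42329677 -278.71876023  204.87179518] [-3.14075163e+00  5.13645099e-04  4.49658056e-01] to flask [ 1.91758072e-03 -8.20309942e-02 -2.67179488e+00]
stopper 960 ((491.30078125, -282.1824035644531), 16.358182907104492) 125.55709789283065
water [ 727. -356.  140.]
watercap [ 744. -360.  151.]
balance [ 754. -204.   48.]
pan [ 819. -255.   65.]
centri [590. -96. 104.]
knob [ 701. -248.   44.]
```

View pics/w1.png

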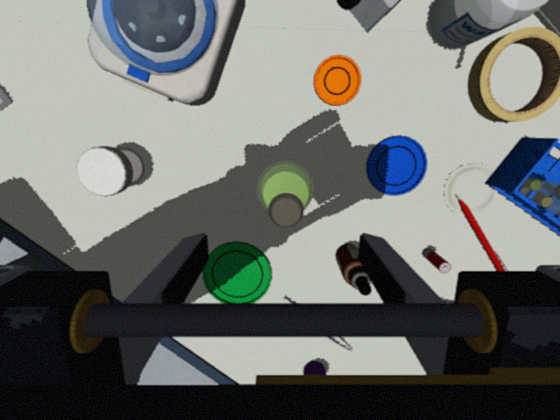

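The wrist view shows the stopper (287,210) on the flask, centred under the fingers with nothing in the way. Descending to grip.

```bash
python3 -m handwheel '0 -.08 -.7 0 0;0 0 -.7 0 0;0 0 -.7 0 0;0 0 -.6 0 0;0 0 0 0 0;0 0 0 0 .8;0 0 0 0 .8;0 0 0 0 .8;0 0 0 0 .8;0 0 0 0 .8;0 0 0 0 .8;0 0 0 0 .8' 20
```

```text
clock: 2.07
eef_pos: [489.7, -283.2, 97.8]
eef_rot: [3.141, -0.0, 0.447]
wrist_force: [-0.3, -0.2, 0.3]
finger_gap: 50.9
finger_force: 0.0
```

```bash
python3 -m handwheel '0 0 0 0 1;0 0 0 0 1;0 0 0 0 1;0 0 0 0 1;0 0 0 0 1;0 0 0 0 1' 20; python3 -m handwheel '0 0 .3 0 1;0 0 .3 0 1;0 0 .2 0 1;0 0 0 0 1'
```

```text
clock: 2.57
eef_pos: [489.6, -283.2, 97.4]
eef_rot: [-3.141, 0.0, 0.447]
wrist_force: [-0.6, 0.0, -0.1]
finger_gap: 31.6
finger_force: 19.4
clock: 2.9
eef_pos: [490.5, -283.8, 132.2]
eef_rot: [3.138, -0.002, 0.447]
wrist_force: [-0.2, -0.3, -1.9]
finger_gap: 31.7
finger_force: 19.3
```

```bash
python3 -m handwheel '-.2 .02 0 0 1;-.35 .02 0 0 1;-.35 .02 0 0 1;-.35 .02 0 0 1;-.35 .02 0 0 1;-.35 .02 0 0 1;-.35 .02 0 0 1;-.35 .02 0 0 1;-.35 .02 0 0 1;-.2 .02 0 0 1;-.13 0 0 0 1;0 0 0 0 1'
python3 - <<'E'
from h import *
i=camera_info("wrist");p,d=camera("wrist");print(read_state()["eef_pos"]);cv2.imwrite("pics/w2.png",p[:,:,::-1])
E
```

```text
clock: 3.9
eef_pos: [355.7, -275.2, 129.4]
eef_rot: [-3.141, 0.0, 0.446]
wrist_force: [0.3, -0.7, -2.8]
finger_gap: 31.7
finger_force: 19.3
[ 356.35229885 -275.2806019   129.51100383]
```

View pics/w2.png

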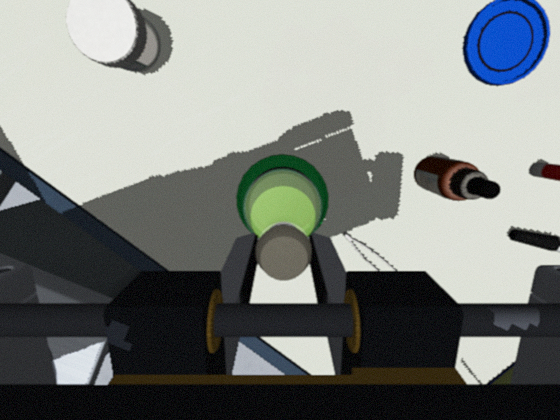

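The flask hangs centred over the green dish (283,195). Lowering it until it touches.

```bash
python3 -m handwheel '0 0 -.25 0 1;0 0 -.2 0 1;0 0 -.1 0 1;0 0 -.1 0 1;0 0 -.05 0 1;0 0 -.03 0 1;0 0 0 0 1;0 0 0 0 1'
```

```text
clock: 4.62
eef_pos: [356.6, -275.3, 100.3]
eef_rot: [3.141, -0.0, 0.447]
wrist_force: [-0.4, 0.1, -1.8]
finger_gap: 31.8
finger_force: 19.3
```

```bash
python3 -m handwheel '0 0 -.02 0 1;0 0 0 0 .6;0 0 0 0 .4;0 0 0 0 .2;0 0 0 0 0;0 0 0 0 0;0 0 0 0 0;0 0 0 0 0;0 0 .4 0 0;0 0 .6 0 0;0 0 .5 0 0;0 0 0 0 0'
python3 -m handwheel '.2 .5 0 0 0;.23 .57 0 0 0;.23 .57 0 0 0;.23 .57 0 0 0;.23 .57 0 0 0;.23 .57 0 0 0;.23 .57 0 0 0;.23 .57 0 0 0;.06 .1 0 0 0;0 0 0 0 0'
python3 - <<'E'
from h import *
i=camera_info("wrist");p,d=camera("wrist");s=read_state()["eef_pos"];cv2.imwrite("pics/w3.png",p[:,:,::-1])
W=cloud(d,i)
m=(np.hypot(W[...,0]-430,W[...,1]+92)<45)&(W[...,2]>50)&(W[...,2]<70)&(d>0);q=np.ascontiguousarray(W[m][:,:2].astype(np.float32))
c=cv2.minEnclosingCircle(q);print(c,np.median(W[m][:,2]),(np.array([*c[0],28])-s)/40)
i=camera_info("top");p,d=camera("top");W=cloud(d,i);m=(np.hypot(W[...,0]-357,W[...,1]+274)<30)&(W[...,2]>115)&(W[...,2]<135)
if m.sum()>5:print("flask",cv2.minEnclosingCircle(np.ascontiguousarray(W[m][:,:2].astype(np.float32))),np.median(W[m][:,2]))
E
```

```text
clock: 5.62
eef_pos: [357.5, -276.2, 162.9]
eef_rot: [3.137, -0.002, 0.447]
wrist_force: [0.1, 0.4, -0.4]
finger_gap: 94.0
finger_force: 0.0
clock: 6.45
eef_pos: [431.4, -90.7, 159.0]
eef_rot: [-3.141, 0.0, 0.449]
wrist_force: [-0.0, 0.3, -0.1]
finger_gap: 94.0
finger_force: 0.0
((430.0948486328125, -91.87483978271484), 26.74476432800293) 57.883261587280515 [-0.02577218 -0.00929123 -3.27531542]
flask ((358.9153747558594, -274.1889343261719), 16.1663818359375) 122.78780935109262
```

View pics/w3.png

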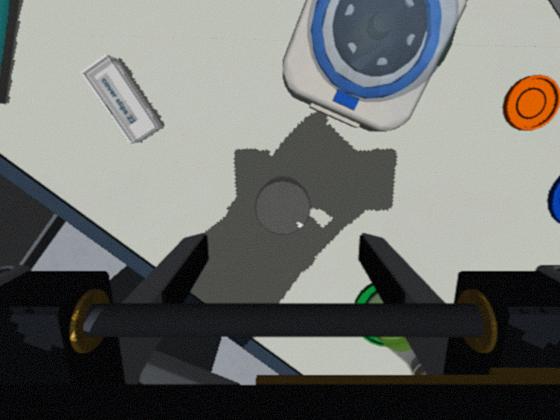

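The jar lid (283,207) is centred below and the flask stands in the green dish. Gripping the jar by its lid.

```bash
python3 -m handwheel '-.02 0 -.7 0 0;0 0 -.7 0 0;0 0 -.7 0 .2;0 0 -.6 0 .2;0 0 -.4 0 .3;0 0 -.15 0 .3;0 0 0 0 1;0 0 0 0 1;0 0 0 0 1;0 0 0 0 1;0 0 0 0 1;0 0 0 0 1' 25
python3 -m handwheel '0 0 0 0 1;0 0 0 0 1'
```

```text
clock: 7.55
eef_pos: [431.1, -91.8, 30.3]
eef_rot: [3.14, -0.001, 0.447]
wrist_force: [-1.0, -0.1, 6.7]
finger_gap: 52.8
finger_force: 25.0
clock: 7.72
eef_pos: [431.1, -91.8, 30.3]
eef_rot: [3.14, -0.001, 0.447]
wrist_force: [0.2, 0.2, 6.8]
finger_gap: 53.0
finger_force: 25.0
```

```bash
python3 -m handwheel '0 0 .2 0 1;0 0 .4 0 1;0 0 .4 0 1;.1 -.3 0 0 1;.3 -.5 0 0 1;.3 -.6 0 0 1;.3 -.6 0 0 1;.3 -.6 0 0 1;.3 -.6 0 0 1;.3 -.6 0 0 1;.3 -.6 0 0 1;.3 -.6 0 0 1'
python3 -m handwheel '.3 -.6 0 0 1;.25 -.6 0 0 1;.25 -.6 0 0 1;.2 -.4 0 0 1;.1 -.2 0 0 1;.07 -.12 0 0 1;0 0 0 0 1;0 0 0 0 1'
python3 - <<'E'
from h import *
i=camera_info("wrist");p,d=camera("wrist");print(read_state()["eef_pos"]);cv2.imwrite("pics/w4.png",p[:,:,::-1])
E
```

```text
clock: 8.72
eef_pos: [530.5, -293.6, 68.7]
eef_rot: [-3.141, 0.0, 0.447]
wrist_force: [0.6, 1.3, -1.0]
finger_gap: 52.3
finger_force: 25.0
clock: 9.38
eef_pos: [576.9, -392.3, 68.8]
eef_rot: [-3.141, 0.0, 0.447]
wrist_force: [-0.7, -0.5, -1.7]
finger_gap: 53.0
finger_force: 25.0
[ 576.94120806 -392.01754978   69.07950544]
```

View pics/w4.png

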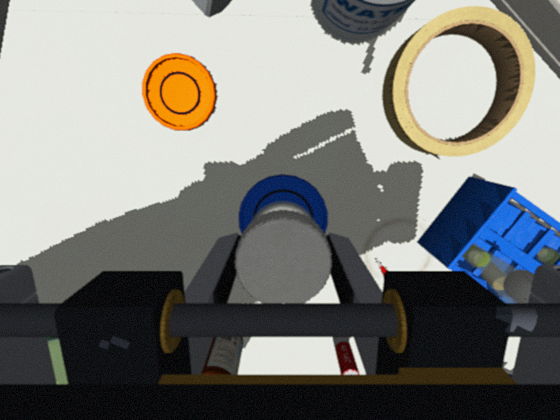

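```bash
python3 - <<'E'
from h import *
f=np.load("top0.npz");d=f["d"];W=cloud(d,camera_info("top"))
m=(abs(W[...,0]-610)<60)&(W[...,1]<-430)&(W[...,1]>-560)&(W[...,2]>20)&(d>0)
q=W[m];print(q[:,2].max(),q[:,1].max(),q[:,0].min())
E
python3 -m handwheel '0 0 -.25 0 1;0 0 -.25 0 1;0 0 -.15 0 1;0 0 -.1 0 1;0 0 -.06 0 1;0 0 -.05 0 1;0 0 0 0 1;0 0 0 0 1'
```

```text
110.49835716809639 -504.49535023459896 594.2516111121577
clock: 10.1
eef_pos: [577.3, -392.5, 35.2]
eef_rot: [3.141, -0.0, 0.447]
wrist_force: [-0.7, -0.2, -1.0]
finger_gap: 52.8
finger_force: 25.0
```

```bash
python3 -m handwheel '0 0 -.04 0 1;0 0 0 0 1'; python3 -m handwheel '0 0 -.02 0 1;0 0 0 0 1;0 0 0 0 .35;0 0 0 0 .3;0 0 0 0 .3;0 0 0 0 .3;0 0 .5 0 .3;0 0 .6 0 .3;0 0 .6 0 .3;0 0 .6 0 .4;0 0 .4 0 .4;0 0 0 0 .4'
```

```text
clock: 10.27
eef_pos: [577.3, -392.5, 33.5]
eef_rot: [3.141, -0.0, 0.447]
wrist_force: [-1.1, -0.5, -0.8]
finger_gap: 53.0
finger_force: 25.0
clock: 11.27
eef_pos: [578.4, -393.2, 144.9]
eef_rot: [3.136, -0.003, 0.447]
wrist_force: [0.4, 0.0, -0.0]
finger_gap: 56.4
finger_force: 0.0
```

```bash
python3 -m handwheel '-.3 0 0 -1 .45;-.35 0 0 -1 .45;-.35 0 0 -1 .45;-.35 0 0 -1 .45;-.35 0 0 -1 .45;-.35 0 0 -.5 .45;-.35 0 0 0 .45;-.35 0 0 0 .45;-.35 0 0 0 .45;-.2 0 0 0 .45;0 0 0 0 .45;0 0 0 0 .45'
python3 - <<'E'
from h import *
i=camera_info("wrist");p,d=camera("wrist");s=read_state()["eef_pos"];cv2.imwrite("pics/w5.png",p[:,:,::-1])
def b(x,y,r,z0,z1):
    m=(np.hypot(W[...,0]-x,W[...,1]-y)<r)&(W[...,2]>z0)&(W[...,2]<z1)&(d>0);q=np.ascontiguousarray(W[m][:,:2].astype(np.float32))
    if len(q)<6:return print("none")
    c=cv2.minEnclosingCircle(q);print(len(q),c,np.median(W[m][:,2]),(np.array([*c[0],30])-s)/40)
W=cloud(d,i);b(446,-395,25,84,112);b(446,-395,25,63,78)
i=camera_info("top");p,d=camera("top");W=cloud(d,i);b(577,-393,40,48,66)
E
```

```text
clock: 12.27
eef_pos: [445.3, -392.4, 140.3]
eef_rot: [-3.141, 0.0, -0.034]
wrist_force: [0.3, -0.7, 0.4]
finger_gap: 51.7
finger_force: 0.0
269 ((446.1487731933594, -396.3351745605469), 6.46876335144043) 98.52499433826137 [ 0.01221744 -0.09889823 -2.75899217]
296 ((446.12847900390625, -395.8191833496094), 13.464954376220703) 76.47196302982262 [ 0.01171009 -0.08599845 -2.75899217]
409 ((577.5935668945312, -392.9938049316406), 27.670272827148438) 59.06548655605798 [ 3.29833728 -0.01536399 -2.75899217]
```

View pics/w5.png

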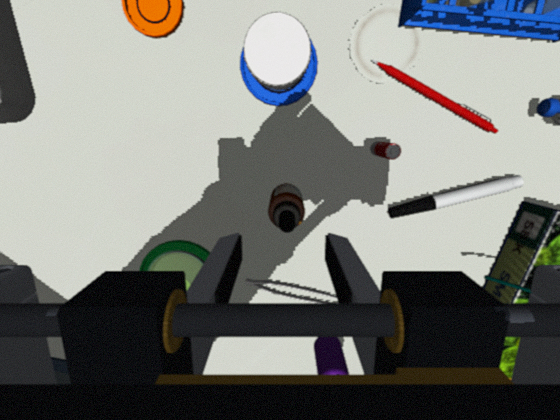

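The dropper (286,205) is upright between the fingers, well clear of the red-capped vial (385,150). The jar is seated in the blue dish. Descending to grip the dropper.

```bash
python3 -m handwheel '.01 -.09 -.4 0 .45;0 0 -.6 0 .45;0 0 -.6 0 .45;0 0 -.6 0 .45;0 0 -.4 0 .45;0 0 -.15 0 .45;0 0 0 0 .45;0 0 0 0 1;0 0 0 0 1;0 0 0 0 1;0 0 0 0 1;0 0 0 0 1' 20
python3 -m handwheel '0 0 0 0 1;0 0 0 0 1'
```

```text
clock: 13.37
eef_pos: [446.1, -396.4, 31.7]
eef_rot: [3.14, -0.001, -0.033]
wrist_force: [0.1, 0.5, 5.4]
finger_gap: 32.2
finger_force: 20.0
clock: 13.53
eef_pos: [446.1, -396.4, 31.6]
eef_rot: [3.14, -0.001, -0.033]
wrist_force: [1.0, 0.7, 5.9]
finger_gap: 31.8
finger_force: 20.0
```

```bash
python3 -m handwheel '0 0 .2 0 1;0 0 .4 0 1;0 0 .5 0 1;0 0 .5 0 1;0 0 .4 0 1;.2 .1 0 0 1;.4 .25 0 0 1;.4 .25 0 0 1;.4 .25 0 0 1;.4 .25 0 0 1;.4 .25 0 0 1;.4 .25 0 0 1'
python3 -m handwheel '.4 .25 0 0 1;.4 .25 0 0 1;.4 .25 0 0 1;.4 .25 0 0 1;.3 .2 0 0 1;.15 .08 0 0 1;0 0 -.3 0 1;0 0 -.4 0 1;0 0 -.3 0 1;0 0 0 0 1;0 0 0 0 1'
python3 - <<'E'
from h import *
i=camera_info("wrist");p,d=camera("wrist");print((np.array([632,-280.8,35])-read_state()["eef_pos"])/40);cv2.imwrite("pics/w6.png",p[:,:,::-1])
E
```

```text
clock: 14.53
eef_pos: [550.5, -330.7, 109.5]
eef_rot: [-3.141, 0.001, -0.033]
wrist_force: [0.6, -0.8, -1.7]
finger_gap: 32.1
finger_force: 19.9
clock: 15.45
eef_pos: [630.8, -281.0, 69.6]
eef_rot: [-3.141, 0.002, -0.034]
wrist_force: [-0.2, -0.2, -0.8]
finger_gap: 32.1
finger_force: 19.9
[ 0.01488156  0.00993645 -0.89305164]
```

View pics/w6.png

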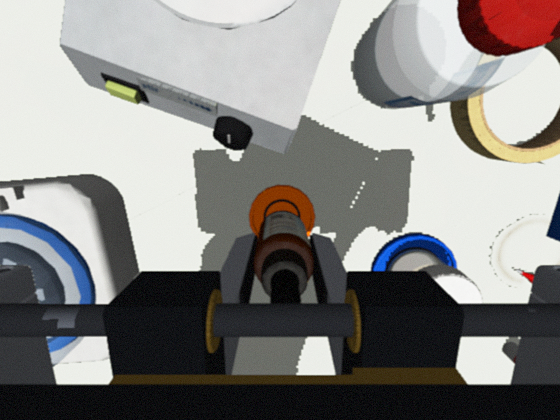

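The bottle hangs over the orange dish (282,214), with the balance and water bottle clear. Lowering, releasing and rising.

```bash
python3 -m handwheel '.02 .01 -.25 0 1;0 0 -.25 0 1;0 0 -.15 0 1;0 0 -.1 0 1;0 0 -.06 0 1;0 0 -.05 0 1;0 0 -.02 0 1;0 0 -.02 0 1;0 0 0 0 1;0 0 0 0 1'
python3 -m handwheel '0 0 0 0 .6;0 0 0 0 .5;0 0 0 0 .5;0 0 0 0 .5;0 0 0 0 .5;0 0 .3 0 .5;0 0 .5 0 .5;0 0 .6 0 .5;0 0 .6 0 .5;0 0 .6 0 .5;0 0 .4 0 .5;0 0 0 0 .5'
```

```text
clock: 16.33
eef_pos: [632.5, -280.5, 34.9]
eef_rot: [3.141, -0.0, -0.033]
wrist_force: [-0.6, 0.1, -0.8]
finger_gap: 31.9
finger_force: 19.9
clock: 17.33
eef_pos: [633.7, -281.0, 160.0]
eef_rot: [3.139, -0.006, -0.033]
wrist_force: [-0.2, 0.2, 0.8]
finger_gap: 47.1
finger_force: 0.0
```

```bash
python3 -m handwheel '-.2 .4 0 1 .3;-.3 .6 0 1 .3;-.3 .6 0 1 .3;-.3 .6 0 1 .3;-.3 .6 0 1 .3;-.3 .6 0 1 .3;-.3 .6 0 1 .3;-.3 .6 0 1 .3;-.3 .6 0 1 .3;-.3 .6 0 1 .3;-.3 .6 0 1 .3;-.3 .6 0 1 .3'
python3 -m handwheel '-.3 .6 0 0 .3;-.3 .6 0 0 .3;-.3 .6 0 0 .3;-.3 .6 0 0 .3;-.1 .1 0 0 .3;0 0 0 0 .3;0 0 0 0 .3'
python3 - <<'E'
from h import *
i=camera_info("wrist");p,d=camera("wrist");st=read_state();s=st["eef_pos"];print("yaw",np.degrees(st["eef_rot"][2]));cv2.imwrite("pics/w7.png",p[:,:,::-1])
def b(x,y,r,z0,z1):
    m=(np.hypot(W[...,0]-x,W[...,1]-y)<r)&(W[...,2]>z0)&(W[...,2]<z1)&(d>0);q=np.ascontiguousarray(W[m][:,:2].astype(np.float32))
    if len(q)<6:return print("none")
    c=cv2.minEnclosingCircle(q);print(len(q),c,cv2.minAreaRect(q),np.median(W[m][:,2]),(np.array([*c[0],9])-s)/40)
W=cloud(d,i);b(451,97,55,18,30)
i=camera_info("top");p,d=camera("top");W=cloud(d,i);b(632,-281,30,85,115);b(637,29,20,45,62)
E
```

```text
clock: 18.33
eef_pos: [491.4, 0.7, 154.2]
eef_rot: [-3.141, 0.0, 1.018]
wrist_force: [-0.7, -0.3, 0.4]
finger_gap: 65.8
finger_force: 0.0
clock: 18.92
eef_pos: [440.5, 99.3, 154.6]
eef_rot: [3.141, 0.0, 1.015]
wrist_force: [-0.1, 0.2, 0.1]
finger_gap: 66.0
finger_force: 0.0
yaw 58.08292418067284
2280 ((450.7610778808594, 97.69489288330078), 41.4278450012207) ((450.6620178222656, 97.51438903808594), (78.10487365722656, 33.22356414794922), 56.3830680847168) 24.097117588494996 [ 0.24989887 -0.03080534 -3.63923475]
34 ((631.4680786132812, -281.99737548828125), 8.143325805664062) ((630.9861450195312, -280.04681396484375), (15.230685234069824, 11.86766242980957), 28.819744110107422) 99.63843374519081 [ 4.76757389 -9.52311205 -3.63923475]
53 ((637.4266967773438, 30.322402954101562), 9.676600456237793) ((637.18408203125, 30.171524047851562), (18.85821533203125, 16.76219367980957), 0.6871710419654846) 53.22732815062159 [ 4.91653934 -1.71511759 -3.63923475]
```

View pics/w7.png

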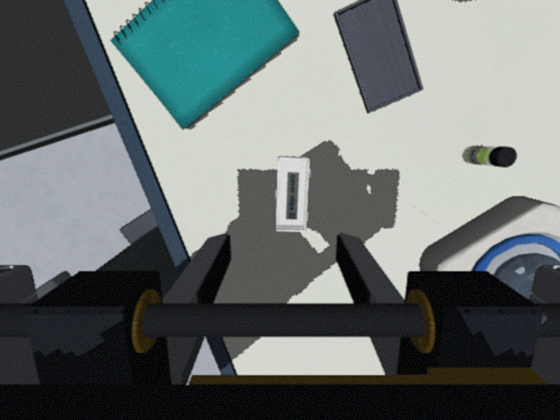

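The dropper stands in the orange dish. The box (293,195) lies lengthwise between the fingers, about 1.7° off; I'll correct that and descend.

```bash
python3 -m handwheel '.25 -.04 -.3 -.3 .3;0 0 -.6 0 .3;0 0 -.6 0 .3;0 0 -.7 0 .3;0 0 -.7 0 .3;0 0 -.5 0 .3;0 0 -.2 0 .3;0 0 0 0 .3;0 0 0 0 .3'
python3 -m handwheel '0 0 -.04 0 .5;0 0 0 0 1;0 0 0 0 1;0 0 0 0 1;0 0 0 0 1;0 0 0 0 1;0 0 0 0 1;0 0 0 0 1;0 0 0 0 1' 20
```

```text
clock: 19.77
eef_pos: [450.9, 97.6, 11.2]
eef_rot: [3.141, -0.0, 0.987]
wrist_force: [-0.3, 0.8, -0.2]
finger_gap: 65.9
finger_force: 0.0
clock: 20.52
eef_pos: [450.6, 98.0, 9.3]
eef_rot: [3.141, -0.0, 0.988]
wrist_force: [-1.7, -0.0, 5.7]
finger_gap: 32.0
finger_force: 20.0
```

```bash
python3 -m handwheel '0 0 .2 0 1;0 0 .4 0 1;0 0 .4 0 1;.2 .1 0 0 1;.3 .15 0 1 1;.3 .15 0 1 1;.3 .15 0 1 1;.3 .15 0 1 1;.3 .15 0 .9 1;.3 .15 0 0 1;.3 .15 0 0 1;.3 .15 0 0 1'
python3 -m handwheel '.3 .15 0 0 1;.3 .15 0 0 1;.3 .15 0 0 1;.18 .15 0 0 1;0 .08 0 0 1;0 0 0 0 1;0 0 0 0 1'
python3 - <<'E'
from h import *
i=camera_info("wrist");p,d=camera("wrist");st=read_state();s=st["eef_pos"];print("yaw",np.degrees(st["eef_rot"][2]),(np.array([597.6,171.1,13])-s)/40);cv2.imwrite("pics/w8.png",p[:,:,::-1])
E
```

```text
clock: 21.52
eef_pos: [555.1, 150.5, 48.5]
eef_rot: [-3.141, 0.0, 1.416]
wrist_force: [-0.6, 0.2, -0.1]
finger_gap: 32.2
finger_force: 20.0
clock: 22.1
eef_pos: [597.1, 177.2, 48.5]
eef_rot: [-3.141, 0.0, 1.416]
wrist_force: [-0.5, -0.1, -0.7]
finger_gap: 32.3
finger_force: 20.0
yaw 81.10742323239731 [ 0.01028663 -0.14958865 -0.8949691 ]
```

View pics/w8.png

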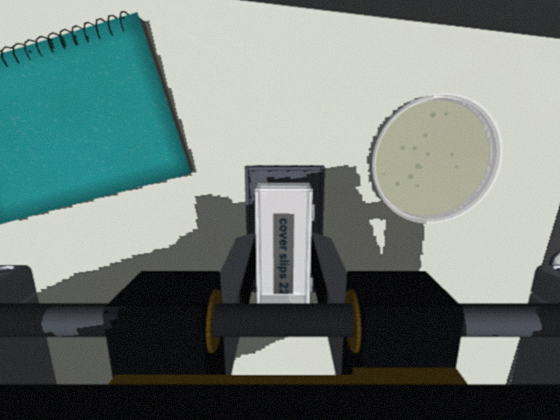

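The box is aligned over the tray (285,180); it needs 6 mm of −y, then down.

```bash
python3 -m handwheel '.01 -.15 0 0 1;0 0 -.25 0 1;0 0 -.25 0 1;0 0 -.2 0 1;0 0 -.1 0 1;0 0 -.06 0 1;0 0 -.03 0 1;0 0 0 0 1;0 0 0 0 1'
```

```text
clock: 22.9
eef_pos: [598.2, 171.3, 13.7]
eef_rot: [3.141, -0.0, 1.416]
wrist_force: [-0.3, -0.3, -1.0]
finger_gap: 32.0
finger_force: 20.0
```

```bash
python3 -m handwheel '0 0 -.03 0 1;0 0 0 0 1;0 0 0 0 .6;0 0 0 0 .5;0 0 0 0 .45;0 0 0 0 .45;0 0 0 0 .45;0 0 .3 0 .4;0 0 .5 0 .4;0 0 .7 0 .4;0 0 .7 0 .4;0 0 .7 0 .4'
python3 -m handwheel '-.6 0 .2 0 .4;-.6 0 0 0 .4;-.6 0 0 0 .4;-.6 0 0 0 .4;-.6 0 0 0 .4;0 0 0 0 .4;0 0 0 0 .4'
python3 - <<'E'
from h import *
i=camera_info("top");p,d=camera("top");W=cloud(d,i);cv2.imwrite("pics/top1.png",cv2.resize(p[70:300,100:460,::-1],(800,511),interpolation=cv2.INTER_CUBIC))
for n,x,y,r,z0,z1 in [("flask",358,-274,30,112,135),("jar",577,-393,40,48,66),("drop",632,-281,30,85,115),("box",597.6,171.1,55,18,35),("vial",637,29,20,45,62)]:
    m=(np.hypot(W[...,0]-x,W[...,1]-y)<r)&(W[...,2]>z0)&(W[...,2]<z1)&(d>0);q=np.ascontiguousarray(W[m][:,:2].astype(np.float32))
    if len(q)>5:print(n,len(q),np.round(cv2.minEnclosingCircle(q)[0],1),cv2.minAreaRect(q),np.percentile(W[m][:,2],[10,50,90]))
E
```

```text
clock: 23.9
eef_pos: [597.9, 171.2, 130.5]
eef_rot: [3.141, -0.0, 1.415]
wrist_force: [0.5, -0.2, -0.5]
finger_gap: 56.6
finger_force: 0.0
clock: 24.48
eef_pos: [478.0, 171.4, 137.6]
eef_rot: [3.14, -0.001, 1.416]
wrist_force: [0.4, -0.2, -0.0]
finger_gap: 56.2
finger_force: 0.0
flask 168 [ 357.8 -274.2] ((357.9237365722656, -274.4381103515625), (28.800222396850586, 31.661420822143555), 2.5458438396453857) [117.01700956 122.73308623 126.11400039]
jar 409 [ 577.  -393.1] ((577.2825317382812, -393.40069580078125), (50.344547271728516, 53.91008758544922), 45.65568542480469) [55.85610348 59.16696468 62.20333921]
drop 34 [ 631.6 -279.6] ((631.2019653320312, -279.58526611328125), (11.832701683044434, 10.93458366394043), 27.336145401000977) [ 88.68560829  99.21840208 103.35768001]
box 291 [597.2 165.7] ((596.952880859375, 165.59793090820312), (69.78292846679688, 33.761077880859375), 82.08683013916016) [21.67045563 25.11081983 28.9992443 ]
vial 57 [636.8  31. ] ((636.2843017578125, 29.796106338500977), (19.086040496826172, 16.985004425048828), 8.493646621704102) [48.44259123 53.02579081 55.65121975]
```

View pics/top1.png

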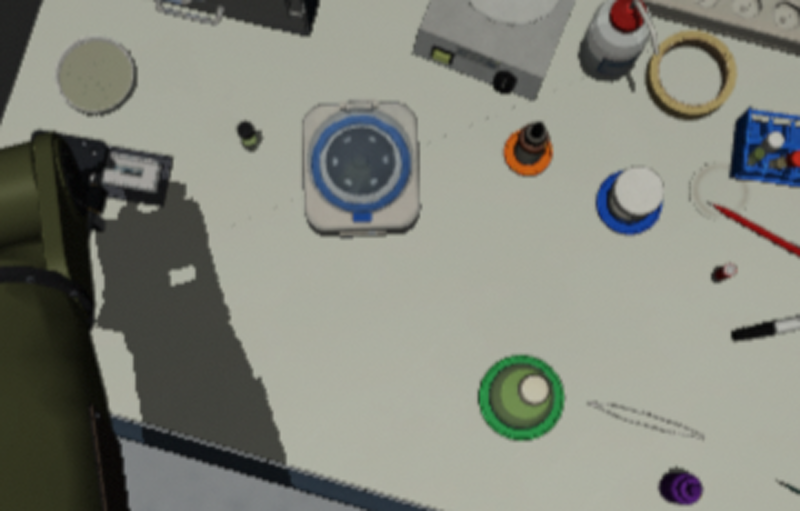

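The flask, jar and dropper are seated in their holders and the vial is untouched. The gripper hides one end of the tray (130,170); moving aside to check.

```bash
python3 -m handwheel '-.3 -.7 .2 0 .4;-.3 -.7 .2 0 .4;0 -.7 0 0 .4;0 -.7 0 0 .4;0 -.7 0 0 .4;0 -.7 0 0 .4;0 0 0 0 .4;0 0 0 0 .4'
python3 - <<'E'
from h import *
i=camera_info("top");p,d=camera("top");W=cloud(d,i);cv2.imwrite("pics/top2.png",cv2.resize(p[120:190,110:210,::-1],(700,490),interpolation=cv2.INTER_CUBIC))
m=(np.hypot(W[...,0]-597.6,W[...,1]-171.1)<55)&(W[...,2]>18)&(W[...,2]<35)&(d>0);q=np.ascontiguousarray(W[m][:,:2].astype(np.float32))
print(len(q),cv2.minAreaRect(q),np.percentile(W[m][:,2],[10,50,90]))
E
```

```text
clock: 25.2
eef_pos: [454.8, 2.0, 152.5]
eef_rot: [3.141, -0.0, 1.413]
wrist_force: [0.0, 1.1, -0.8]
finger_gap: 56.6
finger_force: 0.0
365 ((598.5774536132812, 170.6320037841797), (78.7400131225586, 34.82826614379883), 79.89961242675781) [21.70682236 25.34503314 28.58737797]
```

View pics/top2.png

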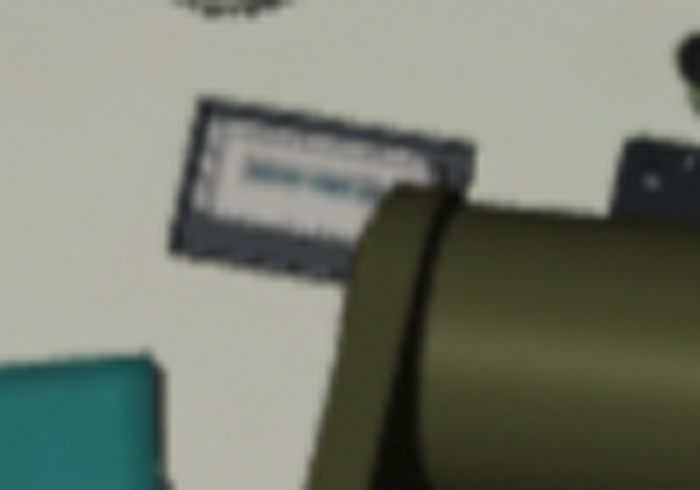

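The box is in the tray, inside the rim (325,180), centred to about 1 mm with its top at the right height. Handing in.

```bash
python3 -c "from cell import *; print(sign_off())"
```

```text
the job is handed in; nothing more can be done
None
```

The flask, jar, dropper bottle and slide box are each in their own holder, in the order asked and within about 2 mm of centre by the camera. The black-capped vial and the purple look-alike were not touched, and the job was handed in at about 25 s.

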